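# Hook the caddy over the rim of the washing-up pan

## Robot

A 7-joint arm with a two-finger parallel gripper is mounted at the origin on a cart in front of the work surface, level with it; the furniture and walls round the work are solid. World frame = base frame: x ahead of the robot, y to its left, z up, the work surface at z = 0. Lengths are in m, angles in rad, forces in N, time in s.
With the tool pointing down it reaches from about 0.4 to 0.875 m from the base axis. Payload 19.3 kg.
Tool frame: the origin (TCP) lies between the finger pads; the fingertips stand 17 mm ahead of it and the grasp point (between the pads) lies 2 mm behind it (bot.finger_overhang is the distance from the TCP to the fingertips, in m); z points along the fingers, y is the line along which they close (so a half turn about z gives the same grasp; the last joint's range is limited). The gripper opens to 85 mm and grips with 20 to 120 N. Pads are 22 mm wide; open, the fingers measure 114 mm over their backs; the gripper's body (76 mm by 85 mm) begins 54 mm behind the grasp point. The pads swing forward as they close: fully open they stand 13 mm farther back than shut.
Start: joints at [1.244, 0.521, -0.036, 1.599, 0.021, 1.021, -0.113], TCP at [0.159, -0.605, 0.248] pointing down, gripper open.
Joint ranges: [-2.91, 2.91], [-0.3, 2.13], [-1.5, 1.42], [0.17, 2.43], [-1.26, 4.41], [0.16, 1.93], [-2.52, 2.52]. Speed limits (rad/s): [1.89, 1.89, 2.39, 2.39, 3.01, 3.01, 3.01].

## Interface

Orientations are given as [roll, pitch, yaw] about the fixed x, y, z axes, in that order (R = Rz(yaw) Ry(pitch) Rx(roll)).
In Python, from workcell import observe, grab_frame, bot gives the robot as it stands.
- The arm moves only by the shell command python3 -m crank 'ROWS' [FORCE]. ROWS is a JSON object of lists of equal length, an entry for each row: "linear": the shift along the world's x, y, z each as a share of 0.25 m, from -1 to 1, a list of three; "delta_rot": the turn, a rotation vector about the world's x, y, z each as a share of 30 degrees, from -1 to 1, a list of three; "fingers": the opening, from -1 (shut) to 1 (fully open). In form: {"linear": [[dx, dy, dz], ...], "delta_rot": [[rx, ry, rz], ...], "fingers": [fingers, ...]}. A call has 1 to 5 rows; each row is the pose to reach, as a shift and turn from the pose commanded when the call began; what a row does not reach only later rows make up. A row lasts 1/10 s, in which the tool goes at most 50 mm and 8.59 degrees, less where a joint would pass 70% of its speed; a pose out of reach is approached as far as the arm can. A call with a number of a shift or a turn outside -1 to 1 is refused whole. A call with a gripper value outside its range is refused whole. The fingers move at their own pace and stop on an object; FORCE is the grip in N (left out, the last holds). Time passes only in rows, so rows that repeat a pose let the fingers close. It gives the time, the measured TCP pose, the force, the opening and the grip force at its end, in the units of the state.
- observe(): the state, without advancing time (a new reading comes with each control period).
- grab_frame(name): name is "scene" or "top"; returns a dict with "image" (400x640x3 uint8, red, green, blue), "mtx" (3x3 intrinsics, pixels), "k1" (the pictures are not rectified: a ray, as slopes to the right and down, at radius r is drawn at 1 + k1 r^2 times it, then the intrinsics apply), "xyz" and "orientation" of the camera in the world. Camera axes: x right, y down, z forward; pixel columns grow to the right and rows downward; lengths in m; the calibration is good to about 2 mm. A picture is of the moment at which its call begins. There is no depth.
- bot.job_done(): hands the job in; it is judged then, once.
The state is a dict: "clock": time; "qpos": joint angles; "qd": joint speeds; "joint_efforts": joint torques, N m; "position": TCP position; "tool_rot": TCP orientation; "force": force on the tool from outside, world axes, zero at the start; "moment": the same for the moment, N m; "grip_width": finger opening in m; "finger_force": force on a finger pad.
Only numpy, scipy, OpenCV 4.12 (cv2) and the standard library are available. Lean on these libraries where they do the work, as an engineer would, in place of code of your own. Each camera call takes 0.05 s, during which the arm holds its last target. There are 200 camera calls.

## Task

Hang the small metal caddy inside the washing-up pan: hook its bent lip over the middle of the pan's one plain edge (the end wall without a rolled rim, covered by a grey strip), basket inside. The lip is sprung, so press it straight down by its grip until it is fully home on the edge and keep pressing there steadily for about a second with some 15 N, never more than 25 N, then let go, leaving it hanging level. Leave the other things alone.

Things in the scene. Friction and masses are not known exactly. Their poses are not given: they have to be found in the camera images.
- caddy: Loose aluminium caddy, 0.23 kg. Open basket 76 (x) x 50 (y) x 45 mm high; origin: centre of its underside, z up. On its -y side a back plate, 60 mm wide, outer face y = -25 mm, rises to a bent lip 70 to 79 mm up. Black slab grip above the lip: 36 (x) x 12 (y) mm, centred x = 0, y = -27.5, 79 to 125 mm up.
- leaf: Front of the lip: sprung leaf 44 mm wide outside the back plate, 3 mm off it, flaring below 60 mm to a tip 51 mm above the caddy's underside (mouth about 9 mm). Gives outward up to 6 mm, 0.5 N/mm, preload 1.5 N. Pushing it over the edge takes 4 to 10 N, more than the caddy's weight; friction then holds it at any depth. Origin: leaf's top.
- lip_pad: Soft rubber strip 50 x 2.5 x 5 mm inside the bend of the lip; gives upward 0.08 mm per newton, at most 3 mm. Its underside, 70 mm above the caddy's underside, lands on the strip's top when home. Origin: middle of that underside. Axes as the caddy.
- lip_mid (a point): Middle of the inside of the lip (caddy x = 0, y = -27.5, z = 70 mm), axes as the caddy. Stands straight above rim_mid by 0 to 5 mm, on the top of the strip, when the caddy is home with its back plate against the wall.
- pan: White washing-up pan fixed to the worktop, 150 (x) x 200 (y) x 85 mm high, upright walls and floor 5 mm thick. Origin: centre of its underside, z up. Three walls carry a rolled rim 12 mm thick; the end wall at -y has a plain edge, covered by a stiff grey push-on strip 136 mm long, y = -100.3 to -94.7 mm. It was pushed on more or less far: its top is 85 to 90 mm up and is not measured.
- rim_mid (a point): Middle of the plain end wall under the grey strip, 0 to 5 mm (unknown, differs each time) below the top of the strip, on which the lip must land: pan x = 0, y = -97.5, z = 85 mm; axes as the pan (x along the edge, +y into the pan, z up). Hung correctly, the caddy's axes point as these.
- vanilla: Bystander: small dark brown bottle, 40 mm across, 102 mm high; origin at centre of underside.
- pills: Bystander: small round jar with a white lid, 43 mm across, 76 mm high; origin at centre of underside.
- glass: Bystander: clear tumbler, 79 mm across, 90 mm high; origin at centre of underside.
- saucer: Bystander: small terracotta-coloured saucer lying upside down, 63 mm across, 27 mm high; origin at centre of underside.
Not all that is in view belongs to the job. Leave any yellow look-alike of the caddy alone.

How it is judged:
By the outcome, as a careful person would: the job done as asked, in the order asked, and still so for the second after the job is handed in, with the robot touching nothing.
It also fails if it takes over 67 s, if anything falls off the work surface, if the arm or the gripper's body presses on something with over 40 N, if the wrist force passes 120 N, or if a joint passes its speed limit or range.

## Working session

There is one attempt and no reset: what is moved stays moved. The work goes in short steps, Python scripts to look and compute and a shell command to move; the robot and the scene stay as the last step left them, time stands still between calls to the robot, and variables do not carry over. Pictures are saved under pics/ and viewed, at most 10 in all, crops included, and the job is handed in when it is done.

```bash
mkdir -p pics
cat > h.py <<'E'
import numpy as np, cv2
from scipy.spatial.transform import Rotation as R
from workcell import observe, grab_frame, bot
def snap(n,f):
    d=grab_frame(n); cv2.imwrite(f'pics/{f}.png',d['image'][:,:,::-1]); np.save(f'pics/{f}.npy',d,allow_pickle=True); return d
def load(f): return np.load(f'pics/{f}.npy',allow_pickle=True).item()
def rot(d):
    o=np.array(d['orientation'],float); return o if o.shape==(3,3) else R.from_euler('xyz',o).as_matrix()
def ray(d,u,v):
    K=np.array(d['mtx']); k=d['k1']
    p=np.array([(u-K[0,2])/K[0,0],(v-K[1,2])/K[1,1]]); q=p.copy()
    for _ in range(30): q=p/(1+k*(q@q))
    return np.array(d['xyz']),rot(d)@np.r_[q,1]
def onz(d,u,v,z):
    c,r=ray(d,u,v); return c+r*(z-c[2])/r[2]
def proj(d,P):
    q=rot(d).T@(np.array(P)-np.array(d['xyz'])); q=q[:2]/q[2]; q=q*(1+d['k1']*(q@q)); K=np.array(d['mtx'])
    return np.array([K[0,0]*q[0]+K[0,2],K[1,1]*q[1]+K[1,2]])
E
python3 - <<'E'
from h import *
np.set_printoptions(precision=3,suppress=True)
for n in('scene','top'):
    d=snap(n,n+'0'); print(n,d['mtx'],d['k1'],d['xyz'],d['orientation'])
print(observe())
a=[cv2.imread(f'pics/{n}0.png') for n in('scene','top')]
E
```

```text
scene [[483.112   0.    315.486]
 [  0.    483.112 214.833]
 [  0.      0.      1.   ]] 0.03737270412585879 [-0.463  0.719  0.551] [-2.012 -0.01  -2.061]
top [[429.125   0.    316.211]
 [  0.    429.125 194.081]
 [  0.      0.      1.   ]] 0.01753961908000446 [0.369 0.243 0.97 ] [-3.033 -0.02  -1.564]
{'clock': 0.1, 'qpos': array([ 1.244,  0.522, -0.036,  1.6  ,  0.021,  1.021, -0.113]), 'qd': array([ 0.002, -0.002,  0.001, -0.001, -0.   ,  0.002, -0.   ]), 'joint_efforts': array([  0.003, -92.85 ,   1.984, -37.053,   0.018,   0.005,   0.   ]), 'position': array([ 0.159, -0.604,  0.248]), 'tool_rot': array([-3.141,  0.   ,  0.257]), 'force': array([-0.495, -0.99 , -0.047]), 'moment': array([ 0.036, -0.033,  0.024]), 'finger_force': 0.0, 'grip_width': 0.08536753971680372}
```

View pics/scene0.png

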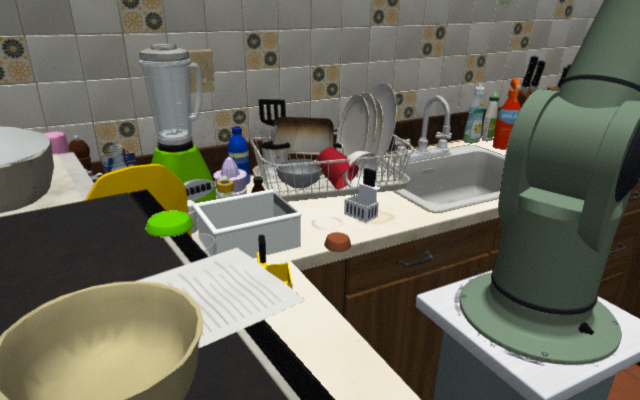

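View pics/top0.png

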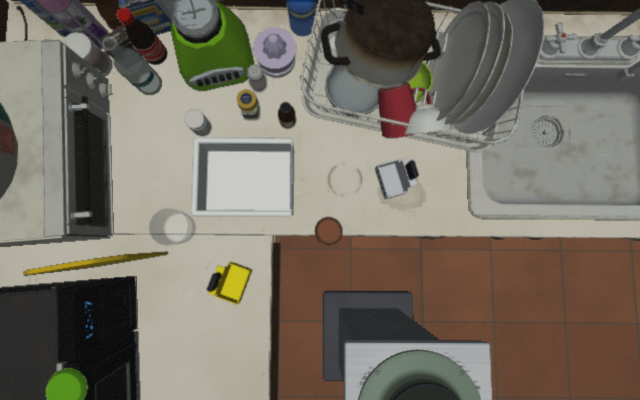

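The scene view shows the white pan at about (247,222), the grey caddy at (363,202) and the yellow caddy at (275,268). The top view has the pan at (243,177), the grey caddy with its black grip at (395,178)/(411,170), and the yellow one at (230,283). Two things could be the caddy: the grey metal one (395,178) or the yellow one (230,283). Grey aluminium fits the description, so I'll confirm it in a crop and find the pan's plain end.

Run:
```python
import cv2,numpy as np
t=cv2.imread('pics/top0.png'); s=cv2.imread('pics/scene0.png')
a=cv2.resize(t[125:255,180:440],(780,390),interpolation=cv2.INTER_CUBIC)
cv2.imwrite('pics/c1.png',a)
b=cv2.resize(s[150:270,185:400],(800,446),interpolation=cv2.INTER_CUBIC)
cv2.imwrite('pics/c2.png',b)
```

```text
(no output)
```

View pics/c1.png

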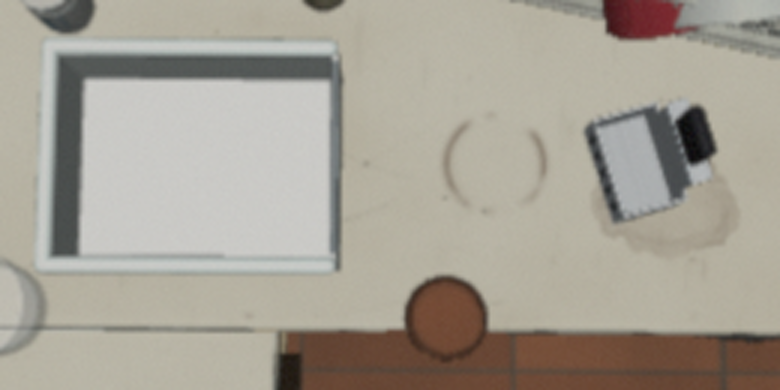

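View pics/c2.png

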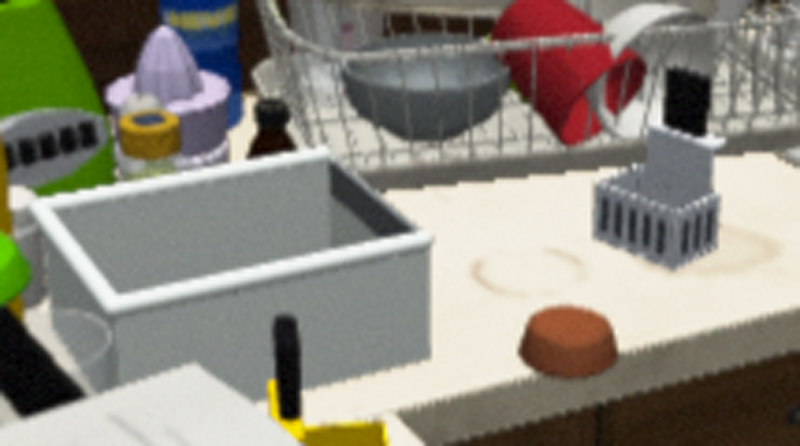

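The crops confirm that the grey metal caddy (top view about (395,178), grip at (411,170)) is the one meant. Its lip faces right, and the yellow one is the look-alike. The pan's plain, strip-covered end is its right wall, at top-view u≈292. Next I'll measure.

Run:
```python
from h import *
np.set_printoptions(precision=4,suppress=True)
t=load('top0'); s=load('scene0')
def blob(d,x0,y0,x1,y1,thr=60):
    im=d['image'][y0:y1,x0:x1].max(2); m=(im<thr).astype(np.uint8)
    n,l,st,c=cv2.connectedComponentsWithStats(m); i=1+np.argmax(st[1:,4]); p=np.argwhere(l==i)[:,::-1]+[x0,y0]; return p,st[i],c[i]+[x0,y0]
p,st,c=blob(t,395,150,430,190); print('top grip',st,c)
r=cv2.minAreaRect(p.astype(np.float32)); print(r); 
for q in cv2.boxPoints(r): print(q,onz(t,*q,.125)[:2])
p2,st2,c2=blob(s,355,160,385,195,45); print('scene grip',p2.min(0),p2.max(0),c2)
# two-view centroid
A,a=ray(t,*c);B,b=ray(s,*c2)
M=np.c_[a,-b]; k=np.linalg.lstsq(M,B-A,rcond=None)[0]; print('tri',A+k[0]*a,B+k[1]*b)
# pan outer corners c1 px -> top px, z .085
for q in [(41,40),(338,40),(340,270),(37,272)]:
    u=(180+q[0]/3-.33,125+q[1]/3-.33); print(u,onz(t,*u,.085)[:2])
# caddy basket top corners z=.045
for q in [(587,127),(614,222),(690,197)]:
    u=(180+q[0]/3-.33,125+q[1]/3-.33); print('bk',u,onz(t,*u,.045)[:2])
for q in [(33,208),(118,307),(430,240),(322,150)]:
    u=(185+q[0]/3.72-.3,150+q[1]/3.72-.3); print('pan scene',onz(s,*u,.085)[:2])
```

```text
top grip [ 11  11  12  18 146] [411.3082 169.8836]
((411.050048828125, 169.65000915527344), (16.4438419342041, 9.17060375213623), 71.56504821777344)
[404.1 163.3] [0.5247 0.0511]
[412.8 160.4] [0.5308 0.0335]
[418.0001 176.    ] [0.4993 0.0236]
[409.3 178.9] [0.4933 0.0411]
scene grip [364 169] [375 185] [369.2093 176.5872]
tri [0.5154 0.0313 0.1023] [0.5157 0.0317 0.1022]
(193.33666666666664, 138.00333333333333) [0.5809 0.4835]
(292.3366666666667, 138.00333333333333) [0.5835 0.277 ]
(293.00333333333333, 214.67) [0.4223 0.2735]
(192.00333333333333, 215.33666666666667) [0.4192 0.4802]
bk (375.33666666666664, 167.00333333333333) [0.5306 0.0962]
bk (384.33666666666664, 198.67) [0.4611 0.0771]
bk (409.67, 190.33666666666667) [0.4799 0.0216]
pan scene [0.5773 0.4804]
pan scene [0.4229 0.4747]
pan scene [0.4229 0.2795]
pan scene [0.5843 0.281 ]
```

```bash
python3 -m crank '{"linear":[[0.16,0.28,0],[0.32,0.56,0],[0.47,0.85,0],[0.47,0.85,0],[0.47,0.85,0]],"delta_rot":[[0,0,0],[0,0,0],[0,0,0.03],[0,0,0.03],[0,0,0.03]],"fingers":[1,1,1,1,0]}' 40
python3 -m crank '{"linear":[[0.16,0.28,0],[0.32,0.56,0],[0.47,0.85,0],[0.47,0.85,0],[0.47,0.85,0]],"delta_rot":[[0,0,0],[0,0,0],[0,0,0],[0,0,0],[0,0,0]],"fingers":[0.2,0.2,0.2,0.2,0.2]}'
python3 -m crank '{"linear":[[0.16,0.28,0],[0.32,0.56,0],[0.47,0.85,0],[0.47,0.85,0],[0.47,0.85,0]],"delta_rot":[[0,0,0],[0,0,0],[0,0,0],[0,0,0],[0,0,0]],"fingers":[0.2,0.2,0.2,0.2,0.2]}'
```

```text
clock: 0.6
position: [0.2769, -0.3896, 0.2482]
tool_rot: [-3.141, 0.0, 0.273]
force: [1.6, -1.4, -0.2]
grip_width: 0.0732
finger_force: 0.0
clock: 1.1
position: [0.3944, -0.1771, 0.2484]
tool_rot: [-3.142, -0.0, 0.273]
force: [0.6, -1.9, -0.5]
grip_width: 0.0515
finger_force: 0.0
clock: 1.6
position: [0.5119, 0.0355, 0.2482]
tool_rot: [-3.141, 0.0, 0.273]
force: [-0.1, -0.2, -0.3]
grip_width: 0.0514
finger_force: 0.0
```

```bash
python3 -m crank '{"linear":[[0.012,-0.014,-0.12],[0.012,-0.014,-0.24],[0.012,-0.014,-0.32],[0.012,-0.014,-0.36],[0.012,-0.014,-0.36]],"delta_rot":[[0,0,0],[0,0,0],[0,0,0],[0,0,0],[0,0,0]],"fingers":[0.2,0.2,0.2,0.2,0.2]}'
python3 - <<'E'
from h import *
a=snap('scene','s1')['image'];b=snap('top','t1')['image']
A=cv2.resize(a[130:230,310:430],(480,400),interpolation=2);B=cv2.resize(b[120:220,360:440],(320,400),interpolation=2)
cv2.imwrite('pics/c3.png',np.hstack([A,B])[:,:,::-1])
E
```

```text
clock: 2.1
position: [0.5137, 0.0295, 0.1574]
tool_rot: [-3.141, 0.002, 0.273]
force: [0.0, 0.1, 1.0]
grip_width: 0.0514
finger_force: 0.0
```

View pics/c3.png

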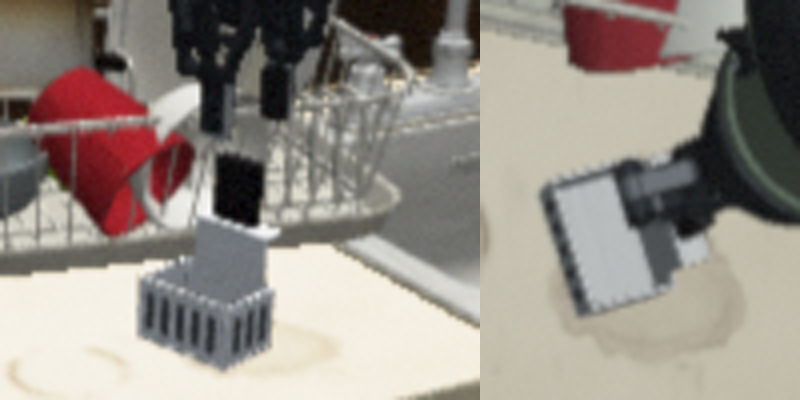

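The fingers (scene crop (213,105) and (277,95)) straddle the black slab at (240,190), so I'll descend and close.

```bash
python3 -m crank '{"linear":[[0,0,-0.08],[0,0,-0.15],[0,0,-0.2],[0,0,-0.216],[0,0,-0.216]],"delta_rot":[[0,0,0],[0,0,0],[0,0,0],[0,0,0],[0,0,0]],"fingers":[0.2,0.2,0.2,0.2,0.2]}'
python3 -m crank '{"linear":[[0,0,0],[0,0,0],[0,0,0],[0,0,0],[0,0,0]],"delta_rot":[[0,0,0],[0,0,0],[0,0,0],[0,0,0],[0,0,0]],"fingers":[-0.3,-0.6,-1,-1,-1]}' 50
python3 -m crank '{"linear":[[0,0,0],[0,0,0],[0,0,0],[0,0,0],[0,0,0]],"delta_rot":[[0,0,0],[0,0,0],[0,0,0],[0,0,0],[0,0,0]],"fingers":[-1,-1,-1,-1,-1]}' 50
```

```text
clock: 2.7
position: [0.5143, 0.0295, 0.1045]
tool_rot: [3.142, 0.0, 0.273]
force: [-0.3, 0.1, 0.5]
grip_width: 0.0513
finger_force: 0.0
clock: 3.2
position: [0.5145, 0.0299, 0.105]
tool_rot: [-3.141, -0.001, 0.273]
force: [-3.3, 2.7, 9.3]
grip_width: 0.0117
finger_force: 49.0
clock: 3.7
position: [0.5145, 0.0299, 0.105]
tool_rot: [-3.141, -0.001, 0.273]
force: [-2.3, 3.5, 8.6]
grip_width: 0.0114
finger_force: 49.0
```

```bash
python3 -m crank '{"linear":[[0,0,0.1],[0,0,0.25],[0,0,0.4],[0,0,0.55],[0,0,0.6]],"delta_rot":[[0,0,0],[0,0,0],[0,0,0],[0,0,0],[0,0,0]],"fingers":[-1,-1,-1,-1,-1]}' 70
python3 -m crank '{"linear":[[0,0.1,0],[-0.01,0.25,0],[-0.02,0.4,0],[-0.03,0.5,0],[-0.04,0.6,0]],"delta_rot":[[0,0,-0.1],[0,0,-0.2],[0,0,-0.3],[0,0,-0.4],[0,0,-0.487]],"fingers":[-1,-1,-1,-1,-1]}' 
python3 -m crank '{"linear":[[0,0.1,0],[0,0.2,0],[0,0.3,0],[0,0.35,0],[0,0.35,0]],"delta_rot":[[0,0,0],[0,0,0],[0,0,0],[0,0,0],[0,0,0]],"fingers":[-1,-1,-1,-1,-1]}'
python3 - <<'E'
from h import *
a=snap('scene','s2')['image'];b=snap('top','t2')['image']
A=cv2.resize(a[110:270,185:325],(420,480),interpolation=2);B=cv2.resize(b[125:245,240:335],(380,480),interpolation=2)
cv2.imwrite('pics/c4.png',np.hstack([A,B])[:,:,::-1])
E
```

```text
clock: 4.2
position: [0.5152, 0.0296, 0.2579]
tool_rot: [3.141, -0.004, 0.272]
force: [0.8, -0.6, -2.4]
grip_width: 0.0111
finger_force: 68.8
clock: 4.7
position: [0.5036, 0.1807, 0.2537]
tool_rot: [3.141, 0.001, 0.016]
force: [-0.2, -0.2, -3.3]
grip_width: 0.0109
finger_force: 68.7
clock: 5.2
position: [0.5036, 0.2684, 0.2537]
tool_rot: [-3.141, 0.001, 0.02]
force: [-0.1, -0.7, -2.5]
grip_width: 0.0111
finger_force: 68.7
```

View pics/c4.png

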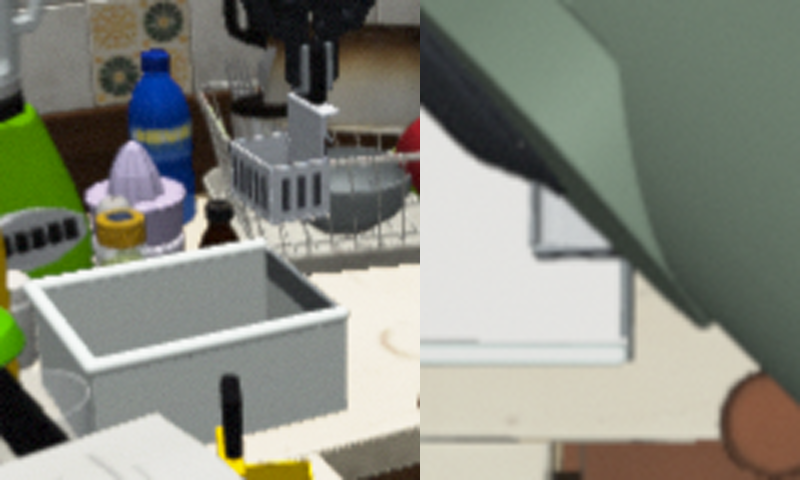

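The scene crop shows the caddy held level above the strip, with its lip at (330,105). The top crop is mostly hidden by the arm, with only the basket's inner corner visible at (535,250). I'll check the caddy's offset in the grip.

Run:
```python
from h import *
np.set_printoptions(precision=4,suppress=True)
s=load('s2');t=load('t2')
yaw=.018; Rz=R.from_euler('z',yaw).as_matrix(); T=np.array([.5036,.2684,.1487])
pts={'b-+':(-.038,.025,0),'b--':(-.038,-.025,0),'b++':(.038,.025,0),'t-+':(-.038,.025,.045),'t--':(-.038,-.025,.045),'t++':(.038,.025,.045),'pl-':(-.03,-.025,.079),'pl+':(.03,-.025,.079)}
for k,p in pts.items():
    W=T+Rz@(np.array(p)+[0,.0275,0]); ps=(proj(s,W)-[185,110])*3; print(k,ps+1,(proj(t,W)-[240,125])*4+[421,1])
print(onz(t,269.4,187.2,.194), 'expected',T+Rz@np.array([-.038,.0525,.045]))
im=s['image'][110:270,185:325]; 
big=cv2.resize(im[25:85,70:120],(750,900)[:2],interpolation=2)
# pixel-level edge points
g=cv2.cvtColor(s['image'],6)
for v in (175,179,183): print(v,g[v,255:300])
```

```text
b-+ [272.7284 225.5887] [532.5335 262.7614]
b-- [332.5265 214.2857] [636.664  261.8835]
b++ [231.9523 193.791 ] [532.6908 107.2309]
t-+ [271.1663 168.3865] [523.4696 251.2352]
t-- [332.0702 158.0574] [633.5757 250.3253]
t++ [229.7543 139.0601] [523.7221  86.9906]
pl- [326.814  111.2965] [630.9051 222.4808]
pl+ [291.835   90.5628] [630.2095  87.3125]
[0.4653 0.3133 0.194 ] expected [0.4647 0.3202 0.1937]
175 [139 177 156 164 179 140 127 123 141 130 110 102  95  59  96  53  82  70
  59 102 144 127 126 115  53  46  85 123 120  65  42  68 122 125  85  44
  55 122 129 120  87  80  85  83  80]
179 [ 46  43  45  35  40  36  41  75 132 124 116 118 164 143 110 113 109  91
  74  99 129 128 126 118  64  51  79 122 123  93  92 108 125 123 119 115
 116 125 129 121  80  69  73  73  73]
183 [ 24  18  13  14  17  19  59 159 192 158 149 120 121 164 175 155 152 181
 157 139 153 134 137 125 125 151 143 144 163 160 129 111 103 103 112  74
  71  69  71  84  77  70  67  65  64]
```

Predicted and seen corners agree to about 1–2 mm in x. For y I'll feel for it: lower the basket inside with the leaf still above the strip, then ease back towards the wall until it touches.

```bash
python3 -m crank '{"linear":[[-0.002,0.075,0],[-0.002,0.075,-0.1],[-0.002,0.075,-0.2],[-0.002,0.075,-0.3],[-0.002,0.075,-0.38]],"delta_rot":[[0,0,0],[0,0,0],[0,0,0],[0,0,0],[0,0,0]],"fingers":[-1,-1,-1,-1,-1]}'
python3 -m crank '{"linear":[[0,0,0],[0,0,-0.015],[0,0,-0.025],[0,0,-0.025],[0,0,-0.025]],"delta_rot":[[0,0,0],[0,0,0],[0,0,0],[0,0,0],[0,0,0]],"fingers":[-1,-1,-1,-1,-1]}'
python3 - <<'E'
from h import *
print(observe()['force'],observe()['moment'])
a=snap('scene','s3')['image']
A=cv2.resize(a[140:240,230:320],(720,580)[:2],interpolation=2)
cv2.imwrite('pics/c5.png',A[:,:,::-1])
E
```

```text
clock: 5.8
position: [0.5037, 0.2849, 0.158]
tool_rot: [3.141, 0.001, 0.016]
force: [0.2, 0.1, -2.7]
grip_width: 0.0111
finger_force: 68.7
clock: 6.3
position: [0.504, 0.2858, 0.1537]
tool_rot: [-3.141, -0.001, 0.017]
force: [0.1, 0.6, -2.3]
grip_width: 0.0112
finger_force: 68.7
[ 0.07939413  0.6433937  -2.29123273] [-0.07361661  0.02927783  0.0410482 ]
```

View pics/c5.png

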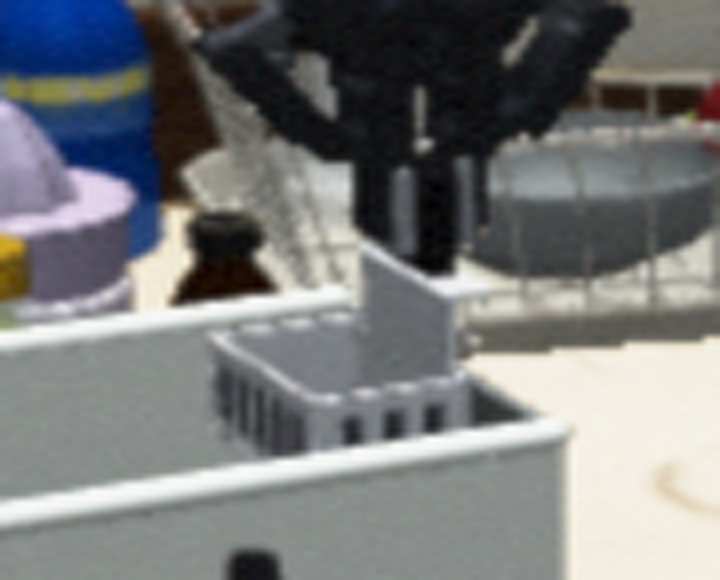

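The basket (crop (340,380)) is inside the pan, with the plate just in from the plain edge and the lip still above it. Now I'll ease towards −y.

```bash
python3 -m crank '{"linear":[[0,-0.006,0],[0,-0.012,0],[0,-0.012,0],[0,-0.012,0]],"delta_rot":[[0,0,0],[0,0,0],[0,0,0],[0,0,0]],"fingers":[-1,-1,-1,-1]}'
python3 -m crank '{"linear":[[0,-0.002,0],[0,-0.004,0],[0,-0.004,0],[0,-0.004,0]],"delta_rot":[[0,0,0],[0,0,0],[0,0,0],[0,0,0]],"fingers":[-1,-1,-1,-1]}'
python3 -m crank '{"linear":[[0,-0.002,0],[0,-0.004,0],[0,-0.004,0],[0,-0.004,0]],"delta_rot":[[0,0,0],[0,0,0],[0,0,0],[0,0,0]],"fingers":[-1,-1,-1,-1]}'
```

```text
clock: 6.75
position: [0.5037, 0.2827, 0.1531]
tool_rot: [-3.142, -0.0, 0.017]
force: [-0.8, 0.9, -2.7]
grip_width: 0.011
finger_force: 68.7
clock: 7.15
position: [0.5037, 0.2818, 0.153]
tool_rot: [-3.142, 0.0, 0.017]
force: [1.0, 0.4, -2.4]
grip_width: 0.011
finger_force: 68.7
clock: 7.55
position: [0.5037, 0.2807, 0.153]
tool_rot: [-3.142, 0.0, 0.017]
force: [0.1, 0.0, -2.4]
grip_width: 0.0115
finger_force: 68.7
```

```bash
for i in 1; do python3 -m crank '{"linear":[[0,-0.002,0],[0,-0.004,0],[0,-0.004,0],[0,-0.004,0]],"delta_rot":[[0,0,0],[0,0,0],[0,0,0],[0,0,0]],"fingers":[-1,-1,-1,-1]}'; done
python3 -m crank '{"linear":[[0,-0.002,0],[0,-0.004,0],[0,-0.004,0],[0,-0.004,0]],"delta_rot":[[0,0,0],[0,0,0],[0,0,0],[0,0,0]],"fingers":[-1,-1,-1,-1]}'
```

```text
clock: 7.95
position: [0.5037, 0.2798, 0.153]
tool_rot: [-3.141, -0.0, 0.017]
force: [-0.8, 0.6, -3.4]
grip_width: 0.0114
finger_force: 68.6
clock: 8.35
position: [0.5037, 0.2793, 0.1531]
tool_rot: [-3.141, -0.0, 0.018]
force: [-0.4, 4.7, -4.7]
grip_width: 0.0109
finger_force: 68.2
```

Contact came at y≈0.2796. I'll back off 1 mm and go down in small steps.

```bash
python3 -m crank '{"linear":[[0,0.005,0],[0,0.005,0],[0,0.005,-0.008],[0,0.005,-0.016],[0,0.005,-0.024]],"delta_rot":[[0,0,0],[0,0,0],[0,0,0],[0,0,0],[0,0,0]],"fingers":[-1,-1,-1,-1,-1]}'
python3 -m crank '{"linear":[[0,0,-0.008],[0,0,-0.016],[0,0,-0.024],[0,0,-0.024]],"delta_rot":[[0,0,0],[0,0,0],[0,0,0],[0,0,0]],"fingers":[-1,-1,-1,-1]}'
python3 -m crank '{"linear":[[0,0,-0.008],[0,0,-0.016],[0,0,-0.016]],"delta_rot":[[0,0,0],[0,0,0],[0,0,0]],"fingers":[-1,-1,-1]}'
```

```text
clock: 8.85
position: [0.5037, 0.2798, 0.1468]
tool_rot: [3.141, 0.0, 0.017]
force: [0.3, 0.7, -2.2]
grip_width: 0.011
finger_force: 68.8
clock: 9.25
position: [0.5036, 0.2799, 0.1407]
tool_rot: [3.141, 0.0, 0.018]
force: [0.2, 0.2, -2.0]
grip_width: 0.0113
finger_force: 68.8
clock: 9.55
position: [0.5036, 0.2799, 0.1368]
tool_rot: [3.141, 0.0, 0.017]
force: [-0.2, -0.6, -2.4]
grip_width: 0.0112
finger_force: 68.9
```

```bash
python3 -m crank '{"linear":[[0,0,-0.008],[0,0,-0.016],[0,0,-0.016]],"delta_rot":[[0,0,0],[0,0,0],[0,0,0]],"fingers":[-1,-1,-1]}'
python3 -m crank '{"linear":[[0,0,-0.006],[0,0,-0.012],[0,0,-0.012]],"delta_rot":[[0,0,0],[0,0,0],[0,0,0]],"fingers":[-1,-1,-1]}'
```

```text
clock: 9.85
position: [0.5038, 0.2799, 0.1329]
tool_rot: [3.142, -0.0, 0.017]
force: [1.3, -0.3, -3.4]
grip_width: 0.0111
finger_force: 68.9
clock: 10.15
position: [0.5038, 0.2799, 0.13]
tool_rot: [3.141, -0.0, 0.017]
force: [2.2, -1.8, -2.2]
grip_width: 0.011
finger_force: 69.2
```

```bash
python3 -m crank '{"linear":[[0,0,-0.004],[0,0,-0.008],[0,0,-0.008]],"delta_rot":[[0,0,0],[0,0,0],[0,0,0]],"fingers":[-1,-1,-1]}'
python3 -m crank '{"linear":[[0,0,-0.004],[0,0,-0.006],[0,0,-0.006]],"delta_rot":[[0,0,0],[0,0,0],[0,0,0]],"fingers":[-1,-1,-1]}'
```

```text
clock: 10.45
position: [0.5036, 0.2799, 0.1277]
tool_rot: [3.141, 0.0, 0.017]
force: [1.0, -1.3, -4.1]
grip_width: 0.0108
finger_force: 68.9
clock: 10.75
position: [0.5036, 0.2799, 0.1264]
tool_rot: [3.141, 0.0, 0.017]
force: [0.7, -2.4, -3.5]
grip_width: 0.0113
finger_force: 69.0
```

```bash
python3 -m crank '{"linear":[[0,0,-0.004],[0,0,-0.004],[0,0,-0.004]],"delta_rot":[[0,0,0],[0,0,0],[0,0,0]],"fingers":[-1,-1,-1]}'
```

```text
clock: 11.05
position: [0.5037, 0.2799, 0.1254]
tool_rot: [3.141, 0.0, 0.017]
force: [1.5, -2.6, -3.2]
grip_width: 0.0109
finger_force: 69.0
```

```bash
python3 -m crank '{"linear":[[0,0,-0.004],[0,0,-0.004],[0,0,-0.004]],"delta_rot":[[0,0,0],[0,0,0],[0,0,0]],"fingers":[-1,-1,-1]}'
python3 -m crank '{"linear":[[0,0,-0.004],[0,0,-0.004],[0,0,-0.004]],"delta_rot":[[0,0,0],[0,0,0],[0,0,0]],"fingers":[-1,-1,-1]}'
python3 - <<'E'
from h import *
a=snap('scene','s4')['image'];b=snap('top','t4')['image']
A=cv2.resize(a[140:240,230:320],(540,600),interpolation=2);B=cv2.resize(b[150:230,265:300],(260,600),interpolation=2)
cv2.imwrite('pics/c6.png',np.hstack([A,B])[:,:,::-1])
E
```

```text
clock: 11.35
position: [0.5037, 0.2799, 0.1245]
tool_rot: [3.142, 0.0, 0.017]
force: [1.0, -2.0, -3.3]
grip_width: 0.0112
finger_force: 69.1
clock: 11.65
position: [0.5037, 0.2799, 0.1235]
tool_rot: [3.142, 0.0, 0.017]
force: [1.1, -2.0, -3.6]
grip_width: 0.0114
finger_force: 69.1
```

View pics/c6.png

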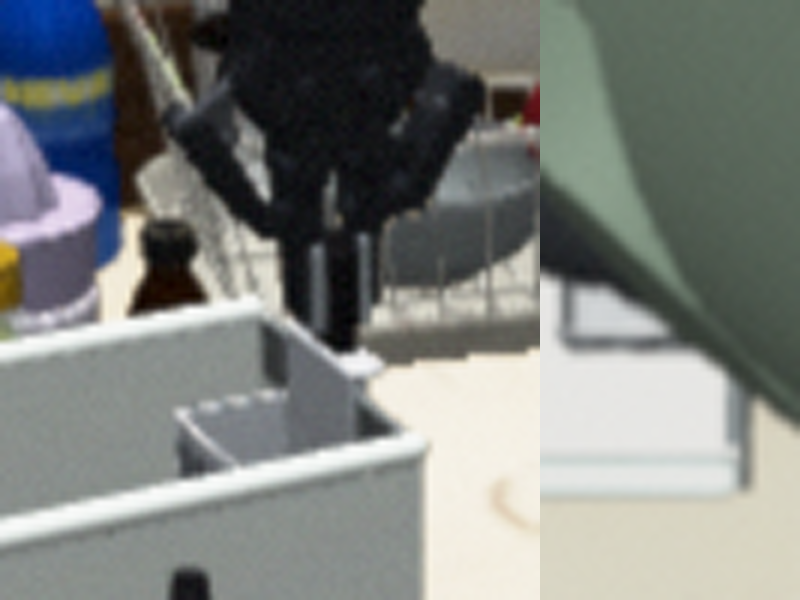

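The lip (crop (365,365)) spans the edge and still stands slightly above it, with the basket inside and level. I'll keep going in 1 mm steps.

```bash
python3 -m crank '{"linear":[[0,0,-0.004],[0,0,-0.004],[0,0,-0.004]],"delta_rot":[[0,0,0],[0,0,0],[0,0,0]],"fingers":[-1,-1,-1]}'
python3 -m crank '{"linear":[[0,0,-0.004],[0,0,-0.004],[0,0,-0.004]],"delta_rot":[[0,0,0],[0,0,0],[0,0,0]],"fingers":[-1,-1,-1]}'
```

```text
clock: 12.05
position: [0.5037, 0.28, 0.1225]
tool_rot: [3.142, 0.0, 0.017]
force: [1.5, -3.6, -3.8]
grip_width: 0.011
finger_force: 69.1
clock: 12.35
position: [0.5037, 0.28, 0.1215]
tool_rot: [3.142, 0.0, 0.017]
force: [1.4, -2.2, -2.9]
grip_width: 0.011
finger_force: 69.1
```

```bash
python3 -m crank '{"linear":[[0,0,-0.003],[0,0,-0.003],[0,0,-0.003]],"delta_rot":[[0,0,0],[0,0,0],[0,0,0]],"fingers":[-1,-1,-1]}'
```

```text
clock: 12.65
position: [0.5037, 0.28, 0.1208]
tool_rot: [-3.142, 0.0, 0.018]
force: [-0.5, -3.1, -2.1]
grip_width: 0.011
finger_force: 69.3
```

```bash
python3 -m crank '{"linear":[[0,0,-0.003],[0,0,-0.003],[0,0,-0.003]],"delta_rot":[[0,0,0],[0,0,0],[0,0,0]],"fingers":[-1,-1,-1]}'
```

```text
clock: 12.95
position: [0.5038, 0.28, 0.1202]
tool_rot: [-3.142, -0.0, 0.017]
force: [-0.3, -4.3, 4.0]
grip_width: 0.0114
finger_force: 70.2
```

```bash
python3 -m crank '{"linear":[[0,0,-0.003],[0,0,-0.003],[0,0,-0.003]],"delta_rot":[[0,0,0],[0,0,0],[0,0,0]],"fingers":[-1,-1,-1]}'
```

```text
clock: 13.25
position: [0.5038, 0.2801, 0.1197]
tool_rot: [-3.141, -0.0, 0.017]
force: [-1.4, -4.7, 9.3]
grip_width: 0.0112
finger_force: 71.1
```

Landed on the strip. I'll take out the 1 mm side offset first, then press.

```bash
python3 -m crank '{"linear":[[0,-0.002,0],[0,-0.004,0],[0,-0.004,0]],"delta_rot":[[0,0,0],[0,0,0],[0,0,0]],"fingers":[-1,-1,-1]}'
```

```text
clock: 13.55
position: [0.5038, 0.2799, 0.1198]
tool_rot: [-3.14, -0.001, 0.018]
force: [-1.5, -0.9, 8.6]
grip_width: 0.0113
finger_force: 70.6
```

```bash
python3 -m crank '{"linear":[[0,0,-0.002],[0,0,-0.002],[0,0,-0.002]],"delta_rot":[[0,0,0],[0,0,0],[0,0,0]],"fingers":[-1,-1,-1]}'
```

```text
clock: 13.85
position: [0.5039, 0.2799, 0.1195]
tool_rot: [-3.14, -0.001, 0.018]
force: [-2.8, -2.4, 12.0]
grip_width: 0.0111
finger_force: 71.5
```

```bash
python3 -m crank '{"linear":[[0,0,-0.002],[0,0,-0.002],[0,0,-0.002],[0,0,-0.002],[0,0,-0.002]],"delta_rot":[[0,0,0],[0,0,0],[0,0,0],[0,0,0],[0,0,0]],"fingers":[-1,-1,-1,-1,-1]}'
```

```text
clock: 14.35
position: [0.5039, 0.2799, 0.1192]
tool_rot: [-3.14, -0.001, 0.018]
force: [-4.5, -2.2, 15.4]
grip_width: 0.0114
finger_force: 72.0
```

```bash
python3 -m crank '{"linear":[[0,0,0],[0,0,0],[0,0,0],[0,0,0],[0,0,0]],"delta_rot":[[0,0,0],[0,0,0],[0,0,0],[0,0,0],[0,0,0]],"fingers":[-1,-1,-1,-1,-1]}'
```

```text
clock: 14.85
position: [0.5039, 0.2799, 0.1192]
tool_rot: [-3.14, -0.001, 0.018]
force: [-5.0, -2.2, 15.4]
grip_width: 0.0115
finger_force: 72.0
```

```bash
python3 -m crank '{"linear":[[0,0,0],[0,0,0],[0,0,0],[0,0,0],[0,0,0]],"delta_rot":[[0,0,0],[0,0,0],[0,0,0],[0,0,0],[0,0,0]],"fingers":[-1,-1,-1,-1,-1]}'
```

```text
clock: 15.35
position: [0.5038, 0.2799, 0.1192]
tool_rot: [-3.14, -0.001, 0.018]
force: [-3.9, -2.5, 15.2]
grip_width: 0.0112
finger_force: 72.0
```

Run:
```python
from h import *
o=observe(); print(o['force'],o['moment'])
```

```text
[-3.92643014 -2.54868266 15.2331513 ] [-0.52435651  0.94436575 -0.04474471]
```

Steady at about 15.3 N for over a second. I'll unload most of it and open.

```bash
python3 -m crank '{"linear":[[0,0,0],[0,0,0.003],[0,0,0.005],[0,0,0.005]],"delta_rot":[[0,0,0],[0,0,0],[0,0,0],[0,0,0]],"fingers":[-1,-1,-1,-1]}'
python3 -m crank '{"linear":[[0,0,0],[0,0,0],[0,0,0],[0,0,0],[0,0,0]],"delta_rot":[[0,0,0],[0,0,0],[0,0,0],[0,0,0],[0,0,0]],"fingers":[-0.6,-0.4,-0.2,0,0]}'
python3 -m crank '{"linear":[[0,0,0.02],[0,0,0.06],[0,0,0.16],[0,0,0.3],[0,0,0.45]],"delta_rot":[[0,0,0],[0,0,0],[0,0,0],[0,0,0],[0,0,0]],"fingers":[0,0,0,0,0]}'
python3 -m crank '{"linear":[[0,-0.2,0],[0,-0.4,0],[0,-0.6,0],[0,-0.8,0],[0,-0.9,0]],"delta_rot":[[0,0,0],[0,0,0],[0,0,0],[0,0,0],[0,0,0]],"fingers":[0,0,0,0,0]}'
python3 - <<'E'
from h import *
a=snap('scene','s5')['image'];b=snap('top','t5')['image']
A=cv2.resize(a[140:240,230:320],(540,600),interpolation=2);B=cv2.resize(b[135:225,250:289+10],(260,600),interpolation=2)
cv2.imwrite('pics/c7.png',np.hstack([A,B])[:,:,::-1])
E
```

```text
clock: 15.75
position: [0.5038, 0.2798, 0.12]
tool_rot: [-3.14, -0.001, 0.018]
force: [-1.9, -1.0, 9.1]
grip_width: 0.0111
finger_force: 70.5
clock: 16.25
position: [0.5037, 0.279, 0.1195]
tool_rot: [-3.142, 0.0, 0.018]
force: [-0.2, -0.5, -0.4]
grip_width: 0.0424
finger_force: 0.0
clock: 16.75
position: [0.5034, 0.2789, 0.2338]
tool_rot: [3.142, 0.001, 0.018]
force: [1.5, -0.4, -0.2]
grip_width: 0.0425
finger_force: 0.0
clock: 17.25
position: [0.5035, 0.0497, 0.233]
tool_rot: [3.14, -0.001, 0.014]
force: [0.7, 0.6, 0.1]
grip_width: 0.0426
finger_force: 0.0
```

View pics/c7.png

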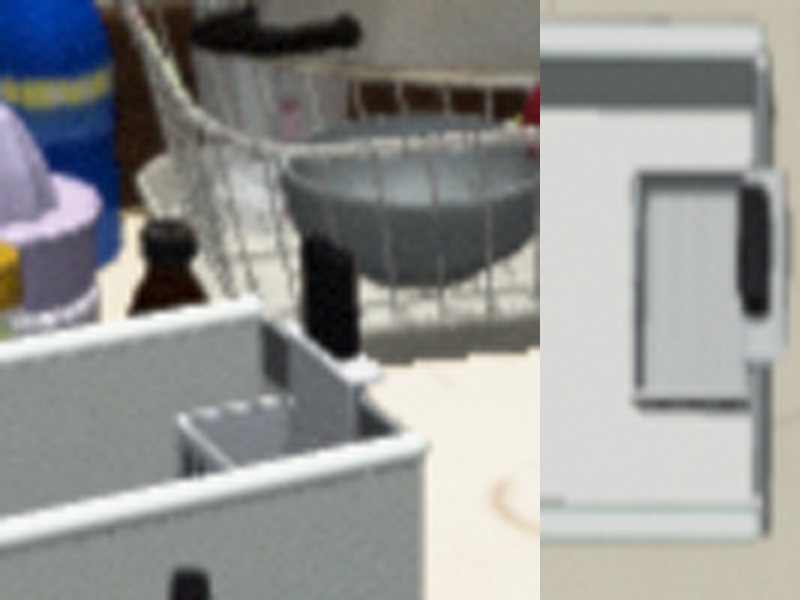

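The caddy hangs inside with its lip over the plain edge: top crop lip rows 170–360, basket 175–405, pan rim 22–540. Next I'll check centring and level in numbers.

Run:
```python
from h import *
np.set_printoptions(precision=4,suppress=True)
t=load('t5');s=load('s5')
uv=lambda x,y:(250+(x-540)*49/260-.4,135+y*90/600-.43)
for n,x,y,z in [('rim far',760,22,.085),('rim near',760,540,.085),('lip far',770,170,.093),('lip near',765,362,.093),('bk far',640,172,.06),('bk near',640,407,.06),('bk near-r',748,407,.06),('grip far',752,183,.139),('grip near',757,318,.139)]:
    print(n,onz(t,*uv(x,y),z)[:2])
# predicted scene pixels for a level, centred, home caddy
T=np.array([.5035,.2787,.0156]);Rz=R.from_euler('z',.017).as_matrix()
for k,p in {'grip top -x -y':(-.018,-.006,.125),'grip top +x+y':(.018,.006,.125),'grip bot -x +y':(-.018,.006,.079),'plate -':(-.03,.0025,.079),'t++':(.038,.0525,.045),'t-+':(-.038,.0525,.045)}.items():
    W=T+Rz@np.array(p); print(k,(proj(s,W)-[230,140])*6+2.5, (proj(t,W)-[250,135])*[260/49,600/90]+[542.5,3])
```

```text
rim far [0.5838 0.2797]
rim near [0.4204 0.2775]
lip far [0.535  0.2748]
lip near [0.4749 0.276 ]
bk far [0.54   0.3285]
bk near [0.4639 0.3271]
bk near-r [0.4643 0.2839]
grip far [0.5223 0.2798]
grip near [0.4823 0.2774]
grip top -x -y [367.9436 252.6605] [770.9655 306.2225]
grip top +x+y [300.0284 228.2369] [737.9914 185.0215]
grip bot -x +y [341.85   367.3993] [743.8977 327.3096]
plate - [363.4794 376.6715] [753.0479 365.8809]
t++ [178.9932 416.6423] [632.0939 169.7183]
t-+ [257.0663 489.5059] [631.6548 404.6116]
```

The caddy is centred on the edge to within about 2 mm, level and home. Handing in.

```bash
python3 -c "
from workcell import bot
print(bot.job_done())"
```

```text
the job is handed in; nothing more can be done
None
```

The caddy hangs level over the middle of the pan's plain edge (within about 2 mm, judged from the last pictures), basket inside; I pressed it home at about 15 N for just over a second, let go, and handed the job in at about 17 s.

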